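# Unpin the copy stand and hold its camera mast at full height

## Task

The camera mast of the small copy stand is pinned down for storage. Draw the storage pin straight out of its bore and park it in the notched bracket beside the column, lying in both notches, and let go of it; then squeeze the button in the mast's T grip, pull the mast up past its first stop to the second stop at the very top, and finish holding it up there by the grip, so that a colleague can tighten the clamp. Do not drop the pin or shift the clip and the marker on the board or the ink tin and the ink jar that stand around.

Things in the scene. Friction and masses are not known exactly. Their poses are not given: they have to be found in the camera images.
- stand: Copy stand, fixed: grey baseboard 175 x 315 mm, 12 mm thick (x -98 to 78, y -185 to 130), with an upright square aluminium tube 40 x 40 mm, 140 mm high over the table. Origin: on the tube's axis at table height. x points from the tube's front (bore side, facing the robot) to its back, y left to the bracket, z up. A black clamp knob reaches out left to y = 46 mm, 129 mm up.
- bore (a point): Mouth of the bore: centre of the front end of a steel bushing (25 mm outside, 12.4 mm inside diameter) that sticks out 32 mm from the tube's front, 105 mm above the table. Axes as the stand; the pin is drawn straight out towards -x and is free after 60 mm.
- notch (a point): Axis of a shank lying in both notches, midway between the two cheeks, 70 mm over the table, 45 mm before and 95 mm left of the tube's axis; axes as the stand. The steel bracket has two cheeks 4 mm thick (x), 40 mm wide (y), 15 mm before and behind this point; each has a notch open at the top, 13 mm wide, floor 5 mm below this point, widened by rounded lips to 26 mm at its mouth 10 mm above it.
- pin: Loose pin, 60 g. Origin on its axis at the shoulder, x towards the tip. Steel shank 10 mm thick, x 0 to 56 mm; flange 26 mm across, x -6 to 0; round black handle 18 mm thick, x -6 to -56, to be pinched from above near x = -34. Balances near x = +19. At the start fully in the bore, handle to the stand's -x.
- grip (a point): Centre of the mast's T grip, a black bar 24 (x) x 112 (y) x 22 mm (z); 205 mm over the table when down. Axes as the stand. Take it from above in the middle, fingers front and back. Mast and camera weigh about 0.6 kg; the camera hangs 75 to 175 mm to the right (-y), at least 35 mm lower; the arm clamp (34 mm square, its knob 33 mm behind the axis) is 31 mm or more lower.
- button (a joint): Travel of the release button, m: a grey bar 56 (y) x 12 mm (z) in the front of the T grip, standing 7 mm out of it at 0 (31 mm over bar and button), fully in at 0.006. Spring 3.5 N at 0, about 8 N fully in; gripping the T grip with 20 N or more keeps it in. It withdraws a catch at the mast's foot, free from about 0.003 on.
- mast (a joint): Height of the mast, m: 0 down, 0.045 first stop, 0.090 second stop (end of travel). Button out: the catch holds it at 0 and at the first stop. Button kept squeezed: it runs through to the second stop, where no catch holds it: let go, it sinks by its weight. With the pin in its bore it cannot rise more than 4 mm.
- clip: Loose black bulldog clip 42 x 53 x 17 mm on the baseboard behind the bracket, origin at the centre of its underside. A bystander: leave it.
- ink_tin: Loose round ink tin, 69 mm across, 43 mm high, on the table to the right, origin at the centre of its underside. A bystander.
- jar: Loose ink jar, 73 mm across, 85 mm high, on the table to the left, origin at the centre of its underside. A bystander.
- parked (a point): Where the pin's shoulder (its origin) belongs when parked: 22 mm before the notch point (5 mm before the front cheek), 70 mm over the table. The pin then lies along the stand's x axis, handle towards -x, its shank bridging both cheeks. Axes as the stand.
- marker: Loose white marker pen with a black cap, 17 x 135 x 16 mm, lying across the baseboard in front of the proof, right of the tube. Origin at the centre of its underside. A bystander.

How it is judged:
By the outcome, as a careful person would: the job done as asked, in the order asked, and still so for the second after the job is handed in, while the arm keeps its last pose, push and grip.
It also fails if it takes over 54 s, if anything falls off the work surface, if the arm or the gripper's body presses on something with over 40 N, if the wrist force passes 120 N, or if a joint passes its speed limit or range.

## Robot

A 6-joint arm with a two-finger parallel gripper is mounted at the origin on a cart in front of the work surface, level with it; the furniture and walls round the work are solid. World frame = base frame: x ahead of the robot, y to its left, z up, the work surface at z = 0. Lengths are in m, angles in rad, forces in N, time in s.
With the tool pointing down it reaches from about 0.3 to 0.85 m from the base axis. Payload 5.4 kg.
Tool frame: the origin (TCP) lies midway between the tips of the shut fingers; the grasp point (between the pads) lies 19 mm behind it; z points along the fingers, y is the line along which they close (so a half turn about z gives the same grasp; the last joint's range is limited). The gripper opens to 85 mm and grips with 20 to 120 N. Pads are 22 mm wide; open, the fingers measure 114 mm over their backs; the gripper's body (76 mm by 85 mm) begins 54 mm behind the grasp point. The pads swing forward as they close: fully open they stand 13 mm farther back than shut.
Start: joints at [1.108, 0.158, 1.597, -0, 1.386, -0.21], TCP at [0.144, 0.557, 0.231] pointing down, gripper open.
Joint ranges: [-2.91, 2.91], [-0.94, 2.29], [0.18, 2.7], [-1.29, 4.43], [0.17, 2.64], [-3, 3]. Speed limits (rad/s): [2.57, 2.57, 3.14, 3.14, 3.14, 3.14].

## Interface

Orientations are given as a rotation vector (axis times angle).
In Python, from plant import state, capture, hand_in gives the robot as it stands.
- The arm moves only by the shell command python3 -m creep 'ROWS' [FORCE]. ROWS is a JSON object of lists of equal length, an entry for each row: "fingers": the opening, from -1 (shut) to 1 (fully open); "offset": the shift along the tool's x, y, z each as a share of 50 cm, from -1 to 1, a list of three; "yaw": the turn about the tool's z as a share of 30 degrees, from -1 to 1. A call has 1 to 12 rows; each row is the pose to reach, as a shift and turn from the pose commanded when the call began, along the tool's axes at that moment; what a row does not reach only later rows make up. A row lasts 1/8 s, in which the tool goes at most 62.5 mm and 10.7 degrees, less where a joint would pass 70% of its speed; a pose out of reach is approached as far as the arm can. A call with a number of a shift or a turn outside -1 to 1 is refused whole. A call with a gripper value outside its range is refused whole. The fingers move at their own pace and stop on an object; FORCE is the grip in N (left out, the last holds). Time passes only in rows, so rows that repeat a pose let the fingers close. It gives the time, the measured TCP pose, the force, the opening and the grip force at its end, in the units of the state.
- state(): the state, without advancing time (a new reading comes with each control period).
- capture(name): name is "scene" or "top" or "wrist"; returns a dict with "frame" (420x560x3 uint8, blue, green, red), "range_z" (420x560 float32, m along the optical axis (not along the pixel's ray), 0 where there is no reading), "fx", "fy", "cx", "cy" (pixels), "pose" (4x4, takes a point from camera to world coordinates). Camera axes: x right, y down, z forward; pixel columns grow to the right and rows downward; lengths in m; the calibration is good to about 2 mm. A picture is of the moment at which its call begins.
- hand_in(): hands the job in; it is judged then, once.
The state is a dict: "t": time; "joint_pos": joint angles; "dq": joint speeds; "effort": joint torques, N m; "tcp_pos": TCP position; "tool_rot": TCP orientation; "contact_force": force on the tool from outside, world axes, zero at the start; "torque": the same for the moment, N m; "grip_width": opening from 0.0 (shut) to 1.0 (fully open); "finger_force": force on a finger pad.
Only numpy, scipy, OpenCV 4.12 (cv2) and the standard library are available. Lean on these libraries where they do the work, as an engineer would, in place of code of your own. Each camera call takes 0.05 s, during which the arm holds its last target. There are 200 camera calls.

## Working session

There is one attempt and no reset: what is moved stays moved. The work goes in short steps, Python scripts to look and compute and a shell command to move; the robot and the scene stay as the last step left them, time stands still between calls to the robot, and variables do not carry over. Pictures are saved under pics/ and viewed, at most 10 in all, crops included, and the job is handed in when it is done.

```bash
ls; mkdir -p pics
python3 - <<'E'
from plant import *
import cv2,numpy as np
s=state();print({k:np.round(v,3).tolist() for k,v in s.items()})
for n in("scene","top"):
    c=capture(n);cv2.imwrite(f"pics/{n}0.png",c["frame"]);np.savez(f"{n}0.npz",**c)
    print(n,c["fx"],c["fy"],c["cx"],c["cy"],np.round(c["pose"],4).tolist(),(c["range_z"]>0).mean())
E
```

```text
pics
{'t': 0.0, 'joint_pos': [1.108, 0.159, 1.598, 0.0, 1.386, -0.21], 'dq': [0.001, -0.0, -0.0, 0.0, 0.0, -0.001], 'effort': [-0.001, -39.6, -33.143, -0.0, 0.008, 0.0], 'tcp_pos': [0.144, 0.556, 0.23], 'tool_rot': [-0.396, -3.116, 0.003], 'contact_force': [0.516, -0.415, -0.84], 'torque': [-0.022, -0.067, -0.031], 'finger_force': 0.0, 'grip_width': 0.998}
scene 406.54919059744304 406.54919059744304 282.3776363077037 208.46707145452567 [[0.5656, -0.381, 0.7314, -0.2082], [-0.8246, -0.2733, 0.4953, -0.4864], [0.0112, -0.8833, -0.4688, 0.6334], [0.0, 0.0, 0.0, 1.0]] 0.8531164965986394
top 533.430466183643 533.430466183643 287.027397321086 210.60212536453312 [[0.0072, -0.9974, 0.0724, 0.4529], [-1.0, -0.0073, -0.0015, 0.0656], [0.0021, -0.0723, -0.9974, 1.4252], [0.0, 0.0, 0.0, 1.0]] 0.9962159863945578
```

View pics/scene0.png

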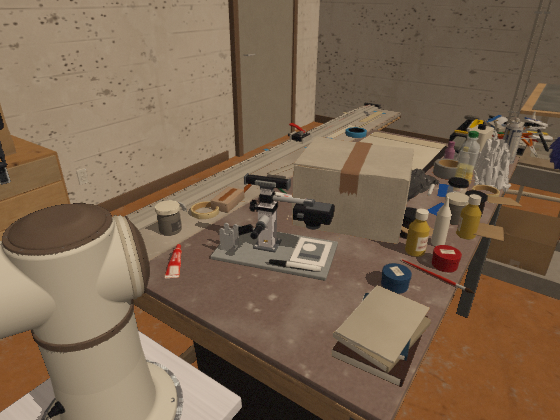

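View pics/top0.png

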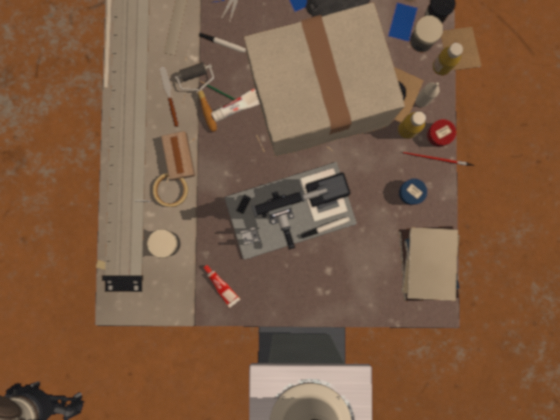

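The scene view shows the stand with its T grip near (268,183), the bracket at (230,237) and the camera at (315,213). The top view shows the baseboard at about (228–355, 163–258), the black T grip at about (280,203), the pin handle at (289,237) and the bracket at (246,235).

```bash
cat > h.py <<'E'
import numpy as np,cv2
def cloud(c):
    z=np.asarray(c["range_z"]);v,u=np.mgrid[:z.shape[0],:z.shape[1]]
    p=np.stack([(u-c["cx"])/c["fx"]*z,(v-c["cy"])/c["fy"]*z,z],-1)
    P=c["pose"];w=p@P[:3,:3].T+P[:3,3];w[z<=0]=np.nan;return w
def ray(c,u,v):
    d=c["pose"][:3,:3]@np.array([(u-c["cx"])/c["fx"],(v-c["cy"])/c["fy"],1.]);return c["pose"][:3,3],d
def onplane(c,u,v,z):
    o,d=ray(c,u,v);return o+d*(z-o[2])/d[2]
E
python3 - <<'E'
from h import *
t=dict(np.load("top0.npz"));s=dict(np.load("scene0.npz"))
for n,c,(u0,u1,v0,v1) in(("top",t,(210,370,150,270)),("scene",s,(200,350,165,285))):
    w=cloud(c)[v0:v1,u0:u1];f=c["frame"][v0:v1,u0:u1]
    cv2.imwrite(f"pics/{n}z.png",cv2.resize(f,None,fx=5,fy=5,interpolation=cv2.INTER_CUBIC))
    z=w[...,2]
    print(n,np.histogram(z[np.isfinite(z)],bins=np.arange(-.03,.3,.01))[0])
    for nm,lo,hi in(("board",.006,.02),("grip",.205,.235)):
        m=((z>lo)&(z<hi)).astype(np.uint8)
        if nm=="board": m=cv2.morphologyEx(m,cv2.MORPH_CLOSE,np.ones((9,9)));m=cv2.morphologyEx(m,cv2.MORPH_OPEN,np.ones((3,3)))
        k,l,st,ce=cv2.connectedComponentsWithStats(m)
        i=1+np.argmax(st[1:,4]);q=w[(l==i)&(z>lo)&(z<hi)];
        r=cv2.minAreaRect(np.float32(q[:,:2]*1000));print(nm,st[i],np.round(r[0],1),np.round(r[1],1),round(r[2],1),"z",np.median(q[:,2]).round(4))
E
```

```text
top [   0    4 5605 6733 3932  441   90   15   22   26   32   20    7   78
  211   20   70  138  795  173   72    0    2   63  563   15    0    0
    0    0    0    0]
board [   9    0  151  120 9930] [555.4  43.5] [322.8 384.9] 4.9 z 0.0122
grip [ 42  40  53  26 638] [555.1  82.7] [ 32.7 119.9] 18.3 z 0.2148
scene [   0    0 3013 3960 3975  822  554  180  174  190  156   86  122  317
  385  379  439  434  602  431  263  241  287  393  257    0    0    0
    0    0    0    0]
board [  11   61  139   54 3927] [591.  51.] [240.2 337.3] 17.7 z 0.0125
grip [ 44   8  47  14 348] [555.1  80.1] [ 33.2 119.1] 18.9 z 0.2133
```

View pics/topz.png

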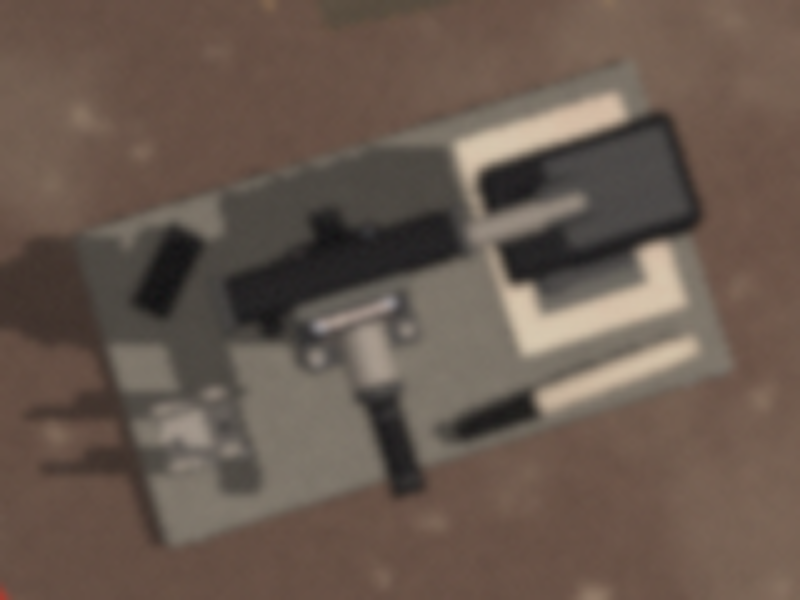

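View pics/scenez.png

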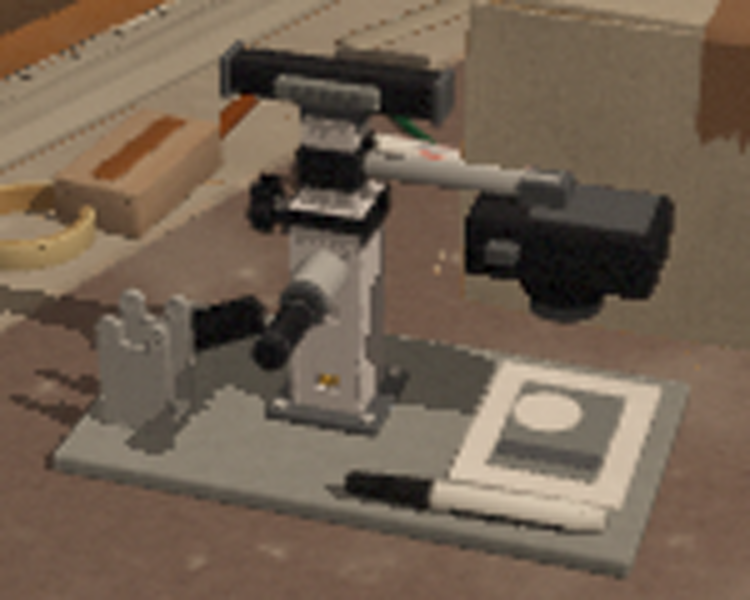

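The zooms show the board corners at (80,240), (633,62), (733,372) and (165,545) in the top zoom. They also show the T grip bar, the pin handle at (378,395)–(405,490), and the bracket cheeks with notches at (200,430).

Run:
```python
from h import *
t=dict(np.load("top0.npz"));s=dict(np.load("scene0.npz"))
U=lambda p:(210+(p[0]+.5)/5-.5,150+(p[1]+.5)/5-.5)
US=lambda p:(200+(p[0]+.5)/5-.5,165+(p[1]+.5)/5-.5)
C=np.array([onplane(t,*U(p),.012)[:2] for p in[(80,240),(633,62),(733,372),(165,545)]])
S=np.array([[78,130],[78,-185],[-98,-185],[-98,130]])/1000.
a=S-S.mean(0);b=C-C.mean(0);th=np.arctan2((a[:,0]*b[:,1]-a[:,1]*b[:,0]).sum(),(a*b).sum())
R=np.array([[np.cos(th),-np.sin(th)],[np.sin(th),np.cos(th)]]);o=C.mean(0)-R@S.mean(0)
print("board yaw",np.degrees(th),"origin",o,"resid",np.round((a@R.T-b)*1000,1).tolist(),"sides",[np.linalg.norm(C[i]-C[i-1]).round(4) for i in range(4)])
w=cloud(t);ws=cloud(s)
def loc(w):
    q=w.copy();q[...,:2]=(w[...,:2]-o)@R;return q
for n,W in(("top",w),("scene",ws)):
    L=loc(W).reshape(-1,3);L=L[np.isfinite(L).all(1)]
    def sel(nm,x0,x1,y0,y1,z0,z1):
        q=L[(L[:,0]>x0)&(L[:,0]<x1)&(L[:,1]>y0)&(L[:,1]<y1)&(L[:,2]>z0)&(L[:,2]<z1)]
        if len(q): print(n,nm,len(q),"min",np.percentile(q,3,0).round(4),"max",np.percentile(q,97,0).round(4),"med",np.median(q,0).round(4))
    sel("griptop",-.04,.04,-.08,.08,.208,.23)
    sel("handle",-.12,-.066,-.03,.03,.08,.13)
    sel("bush",-.05,-.025,-.03,.03,.08,.13)
    sel("bracket",-.08,-.02,.06,.13,.03,.1)
    sel("camera",-.1,.1,-.2,-.07,.05,.2)
# stereo of handle end centre & crest
def tri(pt,ps):
    o1,d1=ray(t,*U(pt));o2,d2=ray(s,*US(ps));A=np.c_[d1,-d2];k=np.linalg.lstsq(A,o2-o1,rcond=None)[0];p,q=o1+d1*k[0],o2+d2*k[1]
    m=(p+q)/2;print("tri",m.round(4),"gap",np.linalg.norm(p-q).round(4),"stand",((m[:2]-o)@R).round(4))
tri((407,490),(268,352)); tri((228,283),(228,52)); tri((462,215),(452,72))
```

```text
board yaw 17.671651196803154 origin [0.55722805 0.08409866] resid [[3.2, 4.5], [1.0, -1.4], [-1.1, -1.7], [-3.2, -1.5]] sides [np.float64(0.1681), np.float64(0.3101), np.float64(0.1739), np.float64(0.3143)]
top griptop 622 min [-0.016  -0.0568  0.2093] max [0.012  0.0555 0.2198] med [-0.001  -0.0006  0.2149]
top handle 122 min [-0.1064 -0.0096  0.1047] max [-0.0674  0.0072  0.117 ] med [-0.0867 -0.0011  0.111 ]
top bush 103 min [-0.049  -0.0123  0.1073] max [-0.0259  0.0106  0.1207] med [-0.0375 -0.0007  0.1153]
top bracket 75 min [-0.0616  0.0744  0.036 ] max [-0.0282  0.1125  0.0827] med [-0.0317  0.0932  0.0708]
top camera 1088 min [-0.0263 -0.1713  0.1413] max [ 0.0311 -0.0765  0.1703] med [ 0.0011 -0.1223  0.1545]
scene griptop 297 min [-0.0172 -0.0608  0.2087] max [0.0089 0.054  0.2173] med [-0.0067 -0.0054  0.2144]
scene handle 96 min [-0.1074 -0.0107  0.099 ] max [-0.068   0.0045  0.1132] med [-0.0937 -0.0051  0.1094]
scene bush 56 min [-0.0494 -0.0143  0.1058] max [-0.0265  0.0061  0.118 ] med [-0.039  -0.0085  0.1146]
scene bracket 345 min [-0.0616  0.0731  0.0316] max [-0.0266  0.1118  0.0783] med [-0.0578  0.0897  0.0569]
scene camera 992 min [-0.0278 -0.176   0.1003] max [ 0.0209 -0.0807  0.1682] med [-0.0182 -0.1279  0.1491]
tri [0.458  0.0521 0.1053] gap 0.0026 stand [-0.1043 -0.0004]
tri [0.5479 0.1393 0.2126] gap 0.0077 stand [0.0079 0.0555]
tri [0.5827 0.0288 0.2171] gap 0.0029 stand [ 0.0075 -0.0604]
```

```bash
cat >> h.py <<'E'
from scipy.spatial.transform import Rotation as Ro
YAW=np.radians(17.9);O=np.array([.557,.084])
def Rs(): return np.array([[np.cos(YAW),-np.sin(YAW)],[np.sin(YAW),np.cos(YAW)]])
def rep(s):
    T=Ro.from_rotvec(s["tool_rot"]).as_matrix();p=np.array(s["tcp_pos"]);l=(p[:2]-O)@Rs()
    psi=np.degrees(np.arctan2(T[1,1],T[0,1])-YAW)
    print("t",round(s["t"],2),"stand xyz mm",(l*1000).round(1),round(p[2]*1000,1),"psi_y-stand",psi.round(2),"tilt",T[:,2].round(3),"F",np.round(s["contact_force"],1),"w",round(s["grip_width"],3),"f",round(s["finger_force"],1))
    return T,p,psi
def go(s,x,y,z,psi):
    "share offsets to bring TCP to stand mm (x,y,z), tool y at psi deg from stand x"
    T,p,ps=rep(s);g=np.r_[O+Rs()@np.array([x,y])/1000,z/1000]
    d=(psi-ps+180)%360-180
    print("offset",((T.T@(g-p))/.5).round(3),"yaw",(-d/30).round(3),"|d|",np.linalg.norm(g-p).round(3))
E
python3 - <<'E'
from h import *;from plant import state
go(state(),-150,0,320,90)
E
```

```text
t 0.1 stand xyz mm [-248.3  576.5] 230.4 psi_y-stand 57.62 tilt [-0.001 -0.001 -1.   ] F [-0.9 -0.7 -0.1] w 1.0 f 0.0
offset [-0.783 -0.869 -0.178] yaw -1.079 |d| 0.592
```

```bash
python3 -m creep '{"fingers":[1,1,1,1,1,1,1,1,1,1,1,1],"offset":[[0,0,-0.1],[-0.78,-0.87,-0.178],[-0.78,-0.87,-0.178],[-0.78,-0.87,-0.178],[-0.78,-0.87,-0.178],[-0.78,-0.87,-0.178],[-0.78,-0.87,-0.178],[-0.78,-0.87,-0.178],[-0.78,-0.87,-0.178],[-0.78,-0.87,-0.178],[-0.78,-0.87,-0.178],[-0.78,-0.87,-0.178]],"yaw":[0,0,-1,-1,-1,-1,-1,-1,-1,-1,-1,-1]}' 30
python3 - <<'E'
from h import *;from plant import *
s=state();c=capture("wrist");cv2.imwrite("pics/w1.png",c["frame"]);np.savez("w1.npz",**c)
go(s,-150,0,320,90);print(c["fx"],np.round(c["pose"],3).tolist())
E
```

```text
t: 1.6
tcp_pos: [0.4132, 0.0356, 0.3199]
tool_rot: [0.416, -3.113, 0.0]
contact_force: [-0.2, 0.4, -0.1]
grip_width: 1.0
finger_force: 0.0
t 1.6 stand xyz mm [-151.7   -1.8] 319.9 psi_y-stand 87.33 tilt [-0.001 -0.    -1.   ] F [-0.2  0.4 -0.1] w 1.0 f 0.0
offset [-0.003  0.004 -0.   ] yaw -0.089 |d| 0.002
320.1794877023912 [[-0.262, 0.929, 0.261, 0.349], [0.965, 0.252, 0.072, 0.017], [0.001, 0.271, -0.963, 0.462], [0.0, 0.0, 0.0, 1.0]]
```

View pics/w1.png

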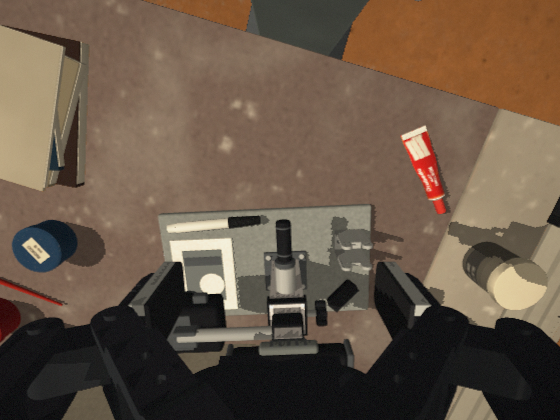

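The wrist view shows the pin handle at (284,222)–(285,262), the bracket notches near (352,243), and the front board edge from (160,213) to (370,206).

Run:
```python
from h import *
c=dict(np.load("w1.npz"));f=c["frame"].astype(int);g=f.max(2)
def L(p): return ((p[:2]-O)@Rs()*1000).round(1),round(p[2]*1000,1)
# handle midline
for v in range(220,266,4):
    r=np.where(g[v,268:300]<55)[0]
    if len(r)>4: 
        u=(268+r[0]+268+r[-1])/2;p=onplane(c,u,v,.105);print(v,len(r),u,L(p))
w=cloud(c);z=w[...,2]
m=np.isfinite(z[200:300,150:380]);print("valid",m.mean())
q=w.copy();q[...,:2]=(w[...,:2]-O)@Rs()
Q=q.reshape(-1,3)
def sel(nm,x0,x1,y0,y1,z0,z1):
    k=Q[(Q[:,0]>x0)&(Q[:,0]<x1)&(Q[:,1]>y0)&(Q[:,1]<y1)&(Q[:,2]>z0)&(Q[:,2]<z1)]
    if len(k): print(nm,len(k),"min",(np.percentile(k,2,0)*1000).round(1),"max",(np.percentile(k,98,0)*1000).round(1),"med",(np.median(k,0)*1000).round(1))
sel("handle",-.12,-.06,-.03,.03,.08,.13);sel("bush",-.048,-.024,-.03,.03,.085,.13);sel("cheekF",-.07,-.05,.06,.13,.055,.1);sel("cheekB",-.045,-.02,.06,.13,.055,.1);sel("grip",-.04,.04,-.08,.08,.2,.23)
# board front edge via brightness/colour gradient: left/right columns
sat=f[...,2]-f[...,0]
pts=[]
for u in list(range(175,255,6))+list(range(305,365,6)):
    col=cv2.GaussianBlur(sat.astype(np.float32),(5,5),0)[195:222,u];pts.append(onplane(c,u,195+np.argmin(np.diff(col))+.5,.012)[:2])
pts=np.float32(pts);vx,vy,x0,y0=cv2.fitLine(pts,cv2.DIST_HUBER,0,.01,.01).ravel()
print("front edge yaw",np.degrees(np.arctan2(vy,vx))%180-90,"x",[L(np.r_[p,0])[0] for p in pts[::6]])
```

```text
220 10 283.5 (array([-106.5,    0.2]), np.float64(105.0))
224 14 282.5 (array([-101.6,   -1.2]), np.float64(105.0))
232 15 283.0 (array([-91.7,  -1. ]), np.float64(105.0))
236 14 283.5 (array([-86.6,  -0.7]), np.float64(105.0))
240 14 283.5 (array([-81.6,  -0.9]), np.float64(105.0))
244 14 283.5 (array([-76.5,  -1.1]), np.float64(105.0))
248 14 283.5 (array([-71.3,  -1.3]), np.float64(105.0))
252 17 281.5 (array([-66.3,  -4. ]), np.float64(105.0))
256 7 281.0 (array([-61.1,  -4.8]), np.float64(105.0))
260 20 284.5 (array([-55.7,  -0.8]), np.float64(105.0))
264 6 288.0 (array([-50.2,   3.2]), np.float64(105.0))
valid 0.9966086956521739
handle 586 min [-105.2   -9.1  101.8] max [-61.2   8.1 113.3] med [-84.9  -0.5 110.7]
bush 369 min [-47.7 -12.2 107.5] max [-24.8  11.2 117.8] med [-36.2  -0.4 115.1]
cheekF 258 min [-59.3  74.6  55.4] max [-55.  113.4  80. ] med [-58.5  94.1  67.6]
cheekB 267 min [-29.4  74.7  56.1] max [-25.  113.2  80. ] med [-28.5  95.6  67.5]
grip 1815 min [-16.6 -55.4 200.6] max [ -0.3  57.2 216.3] med [ -9.    4.9 209.6]
front edge yaw 17.870209 x [array([ -97.7, -157.7]), array([ -96.8, -105. ]), array([-97.3, -52.2]), array([-97.7,  67.3])]
```

```bash
sed -i 's/^YAW=.*/YAW=np.radians(17.87);O=np.array([.5581,.0837])/' h.py
python3 - <<'E'
from h import *;from plant import state
go(state(),-86,0,86,90)
E
```

```text
t 1.65 stand xyz mm [-152.7    0.4] 319.8 psi_y-stand 87.48 tilt [-0.001  0.001 -1.   ] F [0.2 0.3 0. ] w 1.0 f 0.0
offset [-0.134  0.005  0.467] yaw -0.084 |d| 0.243
```

```bash
python3 -m creep '{"fingers":[1,1,1,1,1,1,1],"offset":[[-0.134,0.005,0.1],[-0.134,0.005,0.2],[-0.134,0.005,0.3],[-0.134,0.005,0.34],[-0.134,0.005,0.34],[-0.134,0.005,0.34],[-0.134,0.005,0.34]],"yaw":[-0.084,-0.084,-0.084,-0.084,-0.084,-0.084,-0.084]}' 30
python3 - <<'E'
from h import *;from plant import state
go(state(),-86,0,86,90)
E
```

```text
t: 2.52
tcp_pos: [0.4776, 0.0585, 0.152]
tool_rot: [-0.493, 3.1, -0.001]
contact_force: [-0.3, -0.3, 0.2]
grip_width: 1.002
finger_force: 0.0
t 2.52 stand xyz mm [-84.4   0.7] 152.0 psi_y-stand 90.19 tilt [ 0.003 -0.    -1.   ] F [-0.3 -0.3  0.2] w 1.002 f 0.0
offset [ 0.004 -0.001  0.132] yaw 0.006 |d| 0.066
```

```bash
python3 -m creep '{"fingers":[1,1,1,1,-1,-1,-1,-1,-1,-1,-1,-1],"offset":[[0.003,0,0.1],[0.003,0,0.13],[0.003,0,0.13],[0.003,0,0.13],[0.003,0,0.13],[0.003,0,0.13],[0.003,0,0.13],[0.003,0,0.13],[0.003,0,0.13],[0.003,0,0.13],[0.003,0,0.13],[0.003,0,0.13]],"yaw":[0,0,0,0,0,0,0,0,0,0,0,0]}' 40
python3 - <<'E'
from h import *;from plant import state
rep(state())
E
```

```text
t: 4.03
tcp_pos: [0.4752, 0.0578, 0.0854]
tool_rot: [-0.492, 3.103, -0.0]
contact_force: [0.7, 0.3, 1.9]
grip_width: 0.193
finger_force: 38.9
t 4.03 stand xyz mm [-86.9   0.8] 85.4 psi_y-stand 90.17 tilt [ 0. -0. -1.] F [0.7 0.3 1.9] w 0.193 f 38.9
```

```bash
python3 -m creep '{"fingers":[-1,-1,-1],"offset":[[0.015,0,0],[0.03,0,0],[0.04,0,0]],"yaw":[0,0,0]}' 40
python3 - <<'E'
from h import *;from plant import state
rep(state())
E
```

```text
t: 4.4
tcp_pos: [0.4555, 0.0515, 0.0853]
tool_rot: [-0.492, 3.103, 0.0]
contact_force: [1.1, 0.5, -0.2]
grip_width: 0.194
finger_force: 39.1
t 4.4 stand xyz mm [-107.5    0.9] 85.3 psi_y-stand 90.16 tilt [ 0.  0. -1.] F [ 1.1  0.5 -0.2] w 0.194 f 39.1
```

Low force; drawing the rest.

```bash
python3 -m creep '{"fingers":[-1,-1,-1,-1,-1,-1],"offset":[[0.025,0,0],[0.05,0,0],[0.075,0,0],[0.1,0,0],[0.11,0,0],[0.11,0,0]],"yaw":[0,0,0,0,0,0]}' 40
python3 - <<'E'
from h import *;from plant import *
rep(state());c=capture("wrist");np.savez("w2.npz",**c)
s=capture("scene");cv2.imwrite("pics/p2.png",np.hstack([cv2.resize(c["frame"][150:400,180:400],(400,455)),cv2.resize(s["frame"][165:285,200:350],(400,320))[:0].reshape(0,400,3) if 0 else cv2.resize(s["frame"][150:290,190:313],(400,455))]))
E
```

```text
t: 5.15
tcp_pos: [0.4036, 0.0345, 0.0853]
tool_rot: [-0.492, 3.103, -0.0]
contact_force: [-0.6, -0.0, -0.1]
grip_width: 0.198
finger_force: 39.1
t 5.15 stand xyz mm [-162.2    0.6] 85.3 psi_y-stand 90.14 tilt [ 0. -0. -1.] F [-0.6 -0.  -0.1] w 0.198 f 39.1
```

View pics/p2.png

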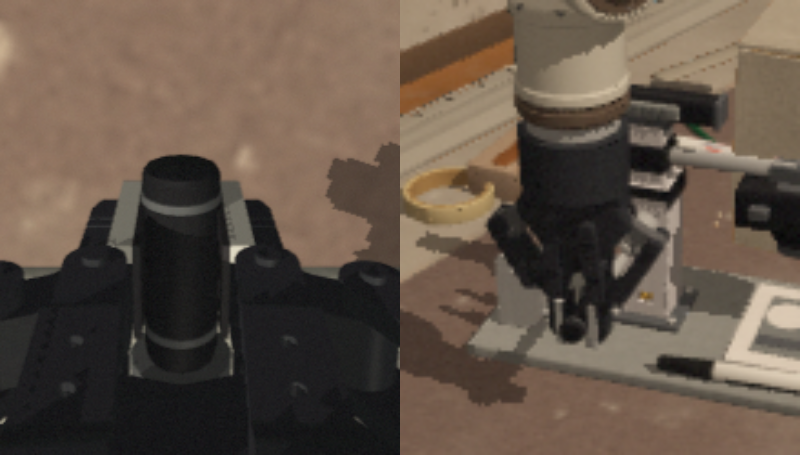

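The pin is held straight and level in the fingers (handle at (180,265) in the left half), out of the bore. Next: up, left, forward over the notches.

```bash
python3 -m creep '{"fingers":[-1,-1,-1,-1,-1,-1,-1,-1,-1,-1],"offset":[[0,0,-0.04],[0,0.05,-0.04],[0,0.1,-0.04],[0,0.15,-0.04],[0,0.19,-0.04],[0,0.19,-0.04],[-0.05,0.19,-0.04],[-0.1,0.19,-0.04],[-0.12,0.19,-0.04],[-0.12,0.19,-0.04]],"yaw":[0,0,0,0,0,0,0,0,0,0]}' 40
python3 - <<'E'
from h import *;from plant import *
go(state(),-101.9,95.6,50.4,90);s=capture("scene");np.savez("s3.npz",**s);c=capture("wrist");np.savez("w3.npz",**c)
cv2.imwrite("pics/p3.png",np.hstack([cv2.resize(c["frame"][150:400,180:400],(400,455)),cv2.resize(s["frame"][190:270,190:260],(400,455))]))
E
```

```text
t: 6.5
tcp_pos: [0.4316, 0.1431, 0.1052]
tool_rot: [0.492, -3.102, 0.0]
contact_force: [-1.2, -0.4, -1.0]
grip_width: 0.194
finger_force: 39.1
t 6.5 stand xyz mm [-102.1   95.4] 105.2 psi_y-stand 90.16 tilt [-0.001 -0.    -1.   ] F [-1.2 -0.4 -1. ] w 0.194 f 39.1
offset [-0.001  0.     0.11 ] yaw 0.005 |d| 0.055
```

View pics/p3.png

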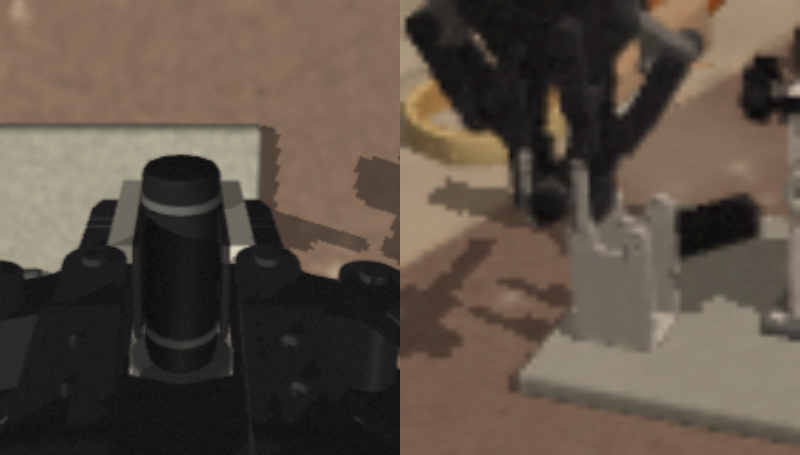

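The pin sits above the bracket, in line with the notches and unchanged in the grip. Lowering, watching the force.

```bash
python3 -m creep '{"fingers":[-1,-1,-1,-1,-1,-1],"offset":[[0,0,0.03],[0,0,0.06],[0,0,0.08],[0,0,0.09],[0,0,0.1],[0,0,0.1]],"yaw":[0,0,0,0,0,0]}' 40
python3 - <<'E'
from h import *;from plant import *
go(state(),-101.9,95.6,50.4,90)
E
```

```text
t: 7.35
tcp_pos: [0.4313, 0.1435, 0.0551]
tool_rot: [0.492, -3.102, -0.0]
contact_force: [-0.0, -0.8, -1.0]
grip_width: 0.196
finger_force: 39.1
t 7.35 stand xyz mm [-102.3   95.8] 55.1 psi_y-stand 90.17 tilt [-0. -0. -1.] F [-0.  -0.8 -1. ] w 0.196 f 39.1
offset [-0.001 -0.001  0.009] yaw 0.006 |d| 0.005
```

```bash
python3 -m creep '{"fingers":[-1,-1,-1,-1],"offset":[[0,0,0.004],[0,0,0.008],[0,0,0.01],[0,0,0.01]],"yaw":[0,0,0,0]}' 40
python3 - <<'E'
from h import *;from plant import *
go(state(),-101.9,95.6,50.4,90)
E
```

```text
t: 7.85
tcp_pos: [0.4318, 0.1436, 0.0507]
tool_rot: [-0.492, 3.102, -0.0]
contact_force: [-2.1, -0.6, 3.4]
grip_width: 0.194
finger_force: 39.5
t 7.85 stand xyz mm [-101.9   95.8] 50.7 psi_y-stand 90.17 tilt [ 0.001 -0.    -1.   ] F [-2.1 -0.6  3.4] w 0.194 f 39.5
offset [ 0.    -0.     0.001] yaw 0.006 |d| 0.0
```

```bash
python3 -m creep '{"fingers":[-0.2,-0.2,-0.2,-0.2,-0.2,-0.2,-0.2,-0.2,-0.2],"offset":[[0,0,0],[0,0,0],[0,0,0],[0,0,0],[0.0,0,-0.03],[0,0,-0.08],[0,0,-0.15],[0,0,-0.26],[0,0,-0.38]],"yaw":[0,0,0,0,0,0,0,0,0]}' 40
python3 - <<'E'
from h import *;from plant import *
go(state(),-101.9,95.6,300,90)
c=capture("wrist");np.savez("w4.npz",**c);s=capture("scene")
cv2.imwrite("pics/p4.png",np.hstack([cv2.resize(c["frame"][150:360,190:400],(400,400)),cv2.resize(s["frame"][190:270,190:270],(400,400))]))
E
```

```text
t: 8.98
tcp_pos: [0.4308, 0.1435, 0.2427]
tool_rot: [-0.492, 3.103, -0.0]
contact_force: [1.7, 0.5, 0.4]
grip_width: 0.4
finger_force: 0.0
t 8.97 stand xyz mm [-102.8   96. ] 242.7 psi_y-stand 90.17 tilt [ 0. -0. -1.] F [1.7 0.5 0.4] w 0.4 f 0.0
offset [-0.002 -0.001 -0.115] yaw 0.006 |d| 0.057
```

View pics/p4.png

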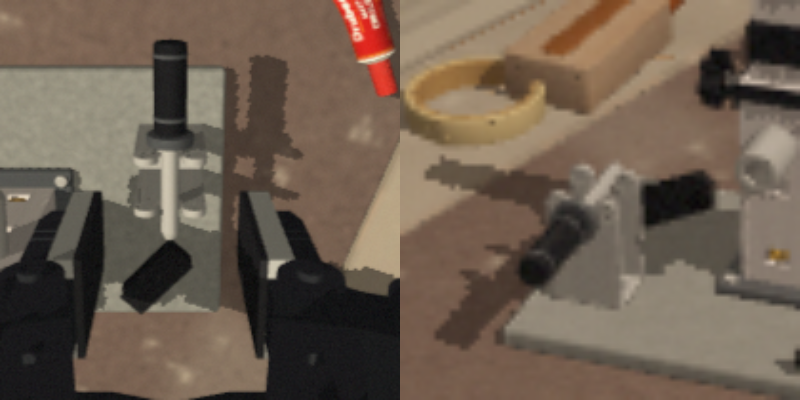

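The pin lies in both notches (shank at (170,190), flange just before the front cheek) and the clip is untouched. On to the grip.

```bash
python3 -m creep '{"fingers":[1,1,1,1,1,1,1],"offset":[[0,0,-0.08],[0,0,-0.155],[-0.06,-0.06,-0.155],[-0.15,-0.14,-0.155],[-0.206,-0.192,-0.155],[-0.206,-0.192,-0.155],[-0.206,-0.192,-0.155]],"yaw":[0,0.3,0.6,1,1,1,1]}' 40
python3 -m creep '{"fingers":[1,1,1,1],"offset":[[0,0,0],[0,0,0],[0,0,0],[0,0,0]],"yaw":[0.35,0.7,1,1]}' 40
python3 -m creep '{"fingers":[1,1,1,1,1],"offset":[[0,0,0],[0,0,0],[0,0,0],[0,0,0],[0,0,0]],"yaw":[0.35,0.7,1,1,1]}' 40
python3 - <<'E'
from h import *;from plant import *
go(state(),0,0,186,0)
c=capture("wrist");np.savez("w5.npz",**c);cv2.imwrite("pics/w5.png",c["frame"]);t=capture("top");np.savez("t5.npz",**t)
print(np.round(c["pose"],3).tolist())
w=cloud(c);Q=w.copy();Q[...,:2]=(w[...,:2]-O)@Rs()
z=Q[...,2];m=(z>.21)&(z<.225)&(abs(Q[...,0])<.05)&(abs(Q[...,1])<.08);q=Q[m]*1000
print(m.sum(),np.percentile(q,2,0).round(1),np.percentile(q,98,0).round(1),np.median(q,0).round(1),cv2.minAreaRect(np.float32(q[:,:2])))
E
```

```text
t: 9.95
tcp_pos: [0.5585, 0.0845, 0.3181]
tool_rot: [-0.327, -3.124, -0.0]
contact_force: [0.3, -0.0, 0.4]
grip_width: 1.0
finger_force: 0.0
t: 10.45
tcp_pos: [0.5582, 0.0849, 0.3185]
tool_rot: [1.12, 2.934, 0.001]
contact_force: [-0.3, 0.3, 0.1]
grip_width: 1.002
finger_force: 0.0
t: 11.08
tcp_pos: [0.5588, 0.0844, 0.318]
tool_rot: [1.84, 2.546, 0.0]
contact_force: [-0.4, 0.1, -0.6]
grip_width: 1.002
finger_force: 0.0
t 11.07 stand xyz mm [0.9 0.4] 318.0 psi_y-stand 0.41 tilt [ 0. -0. -1.] F [-0.4  0.1 -0.6] w 1.002 f 0.0
offset [-0.001 -0.002  0.264] yaw 0.014 |d| 0.132
[[0.95, 0.302, 0.085, 0.539], [0.313, -0.914, -0.258, 0.149], [-0.0, 0.272, -0.962, 0.46], [0.0, 0.0, 0.0, 1.0]]
4667 [-13.7 -56.5 210.3] [ 13.8  58.1 217.2] [  1.5   4.6 215.2] ((-0.7632713317871094, 0.034511566162109375), (32.47023010253906, 119.16944122314453), 0.024446019902825356)
```

View pics/w5.png

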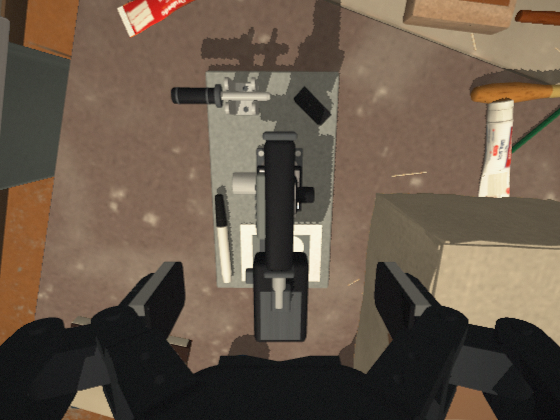

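The view shows the T grip centred between the open fingers (280,200), camera clear below, pin still parked (205,97).

```bash
python3 - <<'E'
from h import *
for n in("w5","t5"):
    c=dict(np.load(n+".npz"));w=cloud(c);Q=w.copy();Q[...,:2]=(w[...,:2]-O)@Rs();q=Q.reshape(-1,3);k=q[(q[:,0]>.045)&(q[:,0]<.3)&(abs(q[:,1])<.12)&(q[:,2]>.1)&(q[:,2]<.23)]
    if len(k):print(n,len(k),np.percentile(k,1,0).round(3),np.percentile(k,99,0).round(3))
E
python3 -m creep '{"fingers":[1,1,1,1,1,1],"offset":[[-0.001,-0.002,0.1],[-0.001,-0.002,0.18],[-0.001,-0.002,0.23],[-0.001,-0.002,0.262],[-0.001,-0.002,0.262],[-0.001,-0.002,0.262]],"yaw":[0.014,0.014,0.014,0.014,0.014,0.014]}' 40
python3 - <<'E'
from h import *;from plant import *
go(state(),-0.5,0,186,0)
E
```

```text
w5 16332 [ 0.139 -0.112  0.103] [ 0.287 -0.03   0.208]
t5 3040 [ 0.135 -0.119  0.109] [ 0.298 -0.031  0.213]
t: 11.92
tcp_pos: [0.5592, 0.0833, 0.1883]
tool_rot: [1.853, 2.534, 0.002]
contact_force: [-0.0, 0.0, -0.3]
grip_width: 1.002
finger_force: 0.0
t 11.93 stand xyz mm [ 1.  -0.7] 188.3 psi_y-stand -0.23 tilt [ 0.002 -0.    -1.   ] F [-0.   0.  -0.3] w 1.002 f 0.0
offset [ 0.001 -0.003  0.005] yaw -0.008 |d| 0.003
```

```bash
python3 -m creep '{"fingers":[1,-1,-1,-1,-1,-1,-1,-1,-1],"offset":[[0.001,-0.002,0.004],[0.001,-0.002,0.004],[0.001,-0.002,0.004],[0.001,-0.002,0.004],[0.001,-0.002,0.004],[0.001,-0.002,0.004],[0.001,-0.002,0.004],[0.001,-0.002,0.004],[0.001,-0.002,0.004]],"yaw":[-0.008,-0.008,-0.008,-0.008,-0.008,-0.008,-0.008,-0.008,-0.008]}' 60
python3 - <<'E'
from h import *;from plant import *
rep(state())
E
```

```text
t: 13.05
tcp_pos: [0.5586, 0.084, 0.1856]
tool_rot: [1.848, 2.537, 0.005]
contact_force: [4.9, 2.1, 0.4]
grip_width: 0.296
finger_force: 59.0
t 13.05 stand xyz mm [0.6 0.1] 185.6 psi_y-stand -0.01 tilt [ 0.004  0.001 -1.   ] F [4.9 2.1 0.4] w 0.296 f 59.0
```

Opening 25.2 mm means the button is fully in. Pulling up.

```bash
python3 -m creep '{"fingers":[-1,-1,-1,-1,-1,-1,-1],"offset":[[0,0,-0.01],[0,0,-0.025],[0,0,-0.045],[0,0,-0.065],[0,0,-0.085],[0,0,-0.1],[0,0,-0.1]],"yaw":[0,0,0,0,0,0,0]}' 60
python3 - <<'E'
from h import *;from plant import *
rep(state())
E
```

```text
t: 13.92
tcp_pos: [0.5586, 0.084, 0.235]
tool_rot: [1.848, 2.537, 0.005]
contact_force: [7.3, 1.9, -5.0]
grip_width: 0.295
finger_force: 59.7
t 13.93 stand xyz mm [0.6 0.1] 235.0 psi_y-stand -0.01 tilt [ 0.004  0.001 -1.   ] F [ 7.3  1.9 -5. ] w 0.295 f 59.7
```

```bash
python3 -m creep '{"fingers":[-1,-1,-1,-1,-1,-1,-1],"offset":[[0,0,-0.02],[0,0,-0.04],[0,0,-0.06],[0,0,-0.072],[0,0,-0.078],[0,0,-0.082],[0,0,-0.082]],"yaw":[0,0,0,0,0,0,0]}' 60
python3 - <<'E'
from h import *;from plant import *
rep(state())
E
```

```text
t: 14.8
tcp_pos: [0.5586, 0.084, 0.2754]
tool_rot: [1.848, 2.538, 0.005]
contact_force: [7.9, 2.2, -4.1]
grip_width: 0.3
finger_force: 59.9
t 14.8 stand xyz mm [0.6 0.1] 275.4 psi_y-stand -0.01 tilt [ 0.004  0.001 -1.   ] F [ 7.9  2.2 -4.1] w 0.3 f 59.9
```

```bash
python3 -m creep '{"fingers":[-1,-1,-1,-1],"offset":[[0,0,-0.002],[0,0,-0.003],[0,0,-0.003],[0,0,-0.003]],"yaw":[0,0,0,0]}' 60
python3 - <<'E'
from h import *;from plant import *
rep(state())
E
```

```text
t: 15.3
tcp_pos: [0.5586, 0.084, 0.2757]
tool_rot: [1.849, 2.538, 0.004]
contact_force: [10.3, 1.8, -10.0]
grip_width: 0.297
finger_force: 60.0
t 15.3 stand xyz mm [0.5 0.1] 275.7 psi_y-stand -0.01 tilt [ 0.003  0.001 -1.   ] F [ 10.3   1.8 -10. ] w 0.297 f 60.0
```

The stop is reached: 1.5 mm commanded, 0.3 mm moved, and the force rose. Final look.

Run:
```python
from h import *;from plant import *
s=capture("scene");w=capture("wrist");t=capture("top")
cv2.imwrite("pics/end.png",np.hstack([cv2.resize(s["frame"][140:290,190:350],(400,375),interpolation=cv2.INTER_CUBIC),cv2.resize(w["frame"],(400,300))[:0].reshape(0,400,3) if 0 else cv2.resize(w["frame"],(400,375))]))
rep(state())
```

```text
t 15.45 stand xyz mm [0.5 0.1] 275.7 psi_y-stand -0.01 tilt [ 0.003  0.001 -1.   ] F [10.4  2.5 -9.7] w 0.295 f 60.0
```

View pics/end.png

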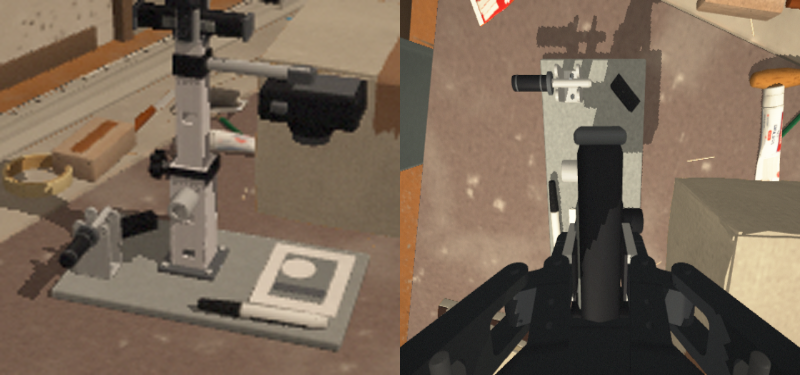

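The mast is fully up with the grip held. The pin is parked at (75,245) in the left half, and the clip and marker have not moved.

```bash
python3 -c "from plant import hand_in;print(hand_in())"
```

```text
the job is handed in; nothing more can be done
None
```

The job is handed in: the pin lies released in both notches, the arm holds the mast at its second stop with the button squeezed (about 15 s of the 54 s used), and the clip and marker look unmoved in the last pictures; I did not re-measure the ink tin and jar.

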